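Sound the block's well and fit the matching filler plug

ROBOT

A 6-joint arm with a two-finger parallel gripper is mounted at the origin on a cart in front of the work surface, level with it; the furniture and walls round the work are solid. World frame = base frame: x ahead of the robot, y to its left, z up, the work surface at z = 0. Lengths are in mm, angles in rad, forces in N, time in s.
With the tool pointing down it reaches from about 275 to 825 mm from the base axis. Payload 4.9 kg.
Tool frame: the origin (TCP) lies midway between the tips of the shut fingers; the grasp point (between the pads) lies 19 mm behind it; z points along the fingers, y is the line along which they close (so a half turn about z gives the same grasp; the last joint's range is limited). The gripper opens to 85 mm and grips with 20 to 120 N. Pads are 22 mm wide; open, the fingers measure 114 mm over their backs; the gripper's body (76 mm by 85 mm) begins 54 mm behind the grasp point. The pads swing forward as they close: fully open they stand 13 mm farther back than shut.
Start: joints at [-1.312, 0.326, -0.193, 1.052, 0, 1.437], TCP at [210.54, -508.125, 231.281] pointing down, gripper open.
Joint ranges: [-2.65, 2.65], [-0.97, 1.79], [-1.3, 1.35], [-1.93, 2.1], [-1.47, 1.37], [-3.14, 3.14]. Speed limits (rad/s): [2.57, 2.57, 3.14, 3.14, 3.14, 3.14].

INTERFACE

Orientations are given as [roll, pitch, yaw] about the fixed x, y, z axes, in that order (R = Rz(yaw) Ry(pitch) Rx(roll)).
In Python, from rig import arm gives the robot as it stands.
- The arm moves only by the tool creep_tool, called after "Call:" by a JSON object that holds its "method" and its "body", one argument or row to a line. Schema: {"type":"object","properties":{"increments":{"type":"array","items":{"type":"array","prefixItems":[{"type":"array","items":{"type":"number"},"minItems":3,"maxItems":3},{"type":"array","items":{"type":"number"},"minItems":3,"maxItems":3},{"type":"number"}],"minItems":3,"maxItems":3},"minItems":1,"maxItems":12},"squeeze":{"type":"number"},"only":{"type":"string"},"quiet":{"type":"boolean"},"lines":{"type":"string"}},"required":["increments"],"additionalProperties":false}. increments is a list of rows, 1 to 12 of them, each written [[dx, dy, dz], [rx, ry, rz], opening]: dx, dy, dz in mm, then a rotation vector rx, ry, rz in rad, then the finger opening in mm; each row is the pose to reach, as a shift and turn from the pose commanded when the call began, along the tool's axes at that moment; what a row does not reach only later rows make up. A row lasts 1/10 s, in which the tool goes at most 50 mm and 0.15 rad, less where a joint would pass 70% of its speed; a pose out of reach is approached as far as the arm can. The fingers move at their own pace and stop on an object; squeeze is the grip in N (left out, the last holds). Time passes only in rows, so rows that do not move let the fingers close. The tool returns the time, the measured TCP pose, the force, the opening and the grip force at its end. only (a regular expression) keeps the lines of the reply that match it, lines (a string "A,B") keeps lines A to B, and quiet returns only ok. Input that does not fit is refused with a message, and nothing moves.
- arm.state(): the state, without advancing time (a new reading comes with each control period).
- arm.camera(name): name is "side" or "top"; returns a dict with "img" (420x560x3 uint8, red, green, blue), "range_z" (420x560 float32, mm along the optical axis (not along the pixel's ray), 0 where there is no reading), "vfov" (degrees; the focal length in pixels is half the picture's height over the tangent of half this angle, whatever the lens; pixels are square), "cx", "cy" (the principal point, pixels), "k1" (the pictures are not rectified: a ray, as slopes to the right and down, at radius r is drawn at 1 + k1 r^2 times it, then the intrinsics apply), "R" (3x3) and "t" (3): a world point X has camera coordinates R X + t. Camera axes: x right, y down, z forward; pixel columns grow to the right and rows downward; lengths in mm; the calibration is good to about 2 mm. A picture is of the moment at which its call begins.
- arm.hand_in(): hands the job in; it is judged then, once.
The state is a dict: "time_s": time; "joints": joint angles; "joint_velocities": joint speeds; "tau": joint torques, N m; "eef_pos": TCP position; "tool_rot": TCP orientation; "contact_force": force on the tool from outside, world axes, zero at the start; "wrist_torque": the same for the moment, N m; "width": finger opening in mm; "gripper_force": force on a finger pad.
Only numpy, scipy, OpenCV 4.12 (cv2) and the standard library are available. Lean on these libraries where they do the work, as an engineer would, in place of code of your own. Each camera call takes 0.05 s, during which the arm holds its last target. There are 200 camera calls.

TASK

Sound the well in the aluminium heating block: lower the depth rod into it until it touches bottom, then hang the rod back in its stand. From the depth felt, pick the one plug in the rack that fills the well and stand it in the well, so that the plug's metal top is flush with the block's top. Move no other plug, not even to try it, and do not disturb the bottle, tube, timer and dish.

Things in the scene. Friction and masses are not known exactly. Their poses are not given: they have to be found in the camera images.
- block: Fixed aluminium heating block, 100 x 100 mm, 105 mm tall, black side panels; one round blind well, bore 26 mm, straight down in the middle of its top. Origin at the centre of the underside, z up. The well is 62, 77 or 92 mm deep: which one differs from start to start and no reading tells it; its floor is flat and rigid.
- well_mouth (a point): Centre of the well's mouth, in the plane of the block's top face, 105 mm above the worktop.
- rod: Loose depth rod, about 0.12 kg, upright: round steel rod 10 mm thick and 110 mm long below a round steel collar (30 mm wide, 4 mm thick); above the collar an orange square handle 16 x 16 mm, 42 mm tall, faces along the body's x and y. Origin at the tip (lower end), z up along the rod. At the start it hangs in its stand, the collar lying on the stand's top.
- rod_tip (a point): Lower end of the depth rod.
- rod_grip (a point): Point on the rod's axis in its handle, 137 mm above the tip and 23 mm above the collar's upper face.
- rod_stand: Fixed grey stand of the depth rod: square post 44 x 44 mm, 115 mm tall, on a round dark foot 84 mm wide and 4 mm thick; a round hole of 16 mm, 111 mm deep, runs down from its top. Origin at the centre of the underside.
- stand_mouth (a point): Centre of the hole's mouth on the stand's top face, 115 mm above the worktop; with the rod home its tip is 110 mm below this point.
- rack: Fixed white rack, 56 x 190 x 28 mm (x, y, z of its frame), with three pockets of 26 mm, 22 mm deep, in a row along its y, 62 mm apart; a plug stands in each, in any order, 6 mm above the worktop. Origin at the centre of the underside.
- plug_short: Loose aluminium filler plug, about 0.09 kg: upright cylinder 22 mm thick and 62 mm long, foot chamfered 2 x 3 mm, with a round blue knob on top, 14 mm thick and 37 mm tall. Origin at the centre of the foot, z up. It fits a well 62 mm deep; it slides in with 2 mm play all round and stands on the well's floor.
- rim_short (a point): Centre of the flat top face of that aluminium cylinder, where the blue knob begins, 62 mm above the foot. Flush means this face level with the block's top face.
- plug_middle: Loose aluminium filler plug, about 0.09 kg: upright cylinder 22 mm thick and 77 mm long, foot chamfered 2 x 3 mm, with a round yellow knob on top, 14 mm thick and 37 mm tall. Origin at the centre of the foot, z up. It fits a well 77 mm deep; it slides in with 2 mm play all round and stands on the well's floor.
- rim_middle (a point): Centre of the flat top face of that aluminium cylinder, where the yellow knob begins, 77 mm above the foot. Flush means this face level with the block's top face.
- plug_long: Loose aluminium filler plug, about 0.09 kg: upright cylinder 22 mm thick and 92 mm long, foot chamfered 2 x 3 mm, with a round red knob on top, 14 mm thick and 37 mm tall. Origin at the centre of the foot, z up. It fits a well 92 mm deep; it slides in with 2 mm play all round and stands on the well's floor.
- rim_long (a point): Centre of the flat top face of that aluminium cylinder, where the red knob begins, 92 mm above the foot. Flush means this face level with the block's top face.
- bottle: Bystander: brown bottle with a blue cap, 60 mm wide, 130 mm tall, origin at the centre of its underside.
- tube: Bystander: standing white tube with a blue cap, 35 mm wide, 115 mm tall, origin at the centre of its underside.
- timer: Bystander: white timer lying flat, 64 x 64 x 19 mm, origin at the centre of its underside.
- dish: Bystander: round dish, 61 mm wide, 16 mm tall, origin at the centre of its underside.

How it is judged:
By the outcome, as a careful person would: the job done as asked, in the order asked, and still so for the second after the job is handed in, with the robot touching nothing.
It also fails if it takes over 69 s, if anything falls off the work surface, if the arm or the gripper's body presses on something with over 40 N, if the wrist force passes 120 N, or if a joint passes its speed limit or range.

## Working session

There is one attempt and no reset: what is moved stays moved. The work goes in short steps, Python scripts to look and compute and a tool call to move; the robot and the scene stay as the last step left them, time stands still between calls to the robot, and variables do not carry over. Pictures are saved under pics/ and viewed, at most 13 in all, crops included, and the job is handed in when it is done.

```bash
ls; mkdir -p pics; cat > h.py <<'E'
import numpy as np,cv2
from rig import arm
def cam(n,save=None):
    c=arm.camera(n)
    if save: cv2.imwrite('pics/'+save,c['img'][:,:,::-1])
    c['f']=c['img'].shape[0]/2/np.tan(np.radians(c['vfov'])/2)
    c['R']=np.array(c['R']);c['t']=np.array(c['t']);return c
def ray(c,u,v):
    d=np.array([(u-c['cx'])/c['f'],(v-c['cy'])/c['f']]);s=d.copy()
    for _ in range(20): s=d/(1+c['k1']*(s@s))
    o=-c['R'].T@c['t']; return o,c['R'].T@np.array([*s,1])
def plane(c,u,v,z):
    o,d=ray(c,u,v); return o+d*(z-o[2])/d[2]
def deproj(c,u,v):
    o,d=ray(c,u,v); return o+d*c['range_z'][int(round(v)),int(round(u))]
def proj(c,X):
    p=c['R']@np.array(X)+c['t']; s=p[:2]/p[2]; s=s*(1+c['k1']*(s@s)); return s*c['f']+[c['cx'],c['cy']]
def tri(c1,p1,c2,p2):
    o1,d1=ray(c1,*p1);o2,d2=ray(c2,*p2)
    A=np.array([d1,-d2]).T; k=np.linalg.lstsq(A,o2-o1,rcond=None)[0]
    a,b=o1+d1*k[0],o2+d2*k[1]; return (a+b)/2,np.linalg.norm(a-b)
E
python3 - <<'E'
from h import *
for n in('side','top'):
    c=cam(n,n+'0.png'); print(n,c['f'],c['cx'],c['cy'],c['k1'],-c['R'].T@c['t'],c['R'].round(3).tolist(),(c['range_z']>0).mean())
print(arm.state())
E
```

```text
pics
rig.py
side 416.4412939285217 276.5549043123532 208.6020613987015 -0.011358080962840782 [1102.58330377  576.82103275  559.73577886] [[-0.706, 0.708, -0.015], [0.334, 0.315, -0.888], [-0.624, -0.632, -0.459]] 0.9959141156462585
top 439.679438026081 277.36516381659715 207.7545000522725 -0.02821859151157864 [ 300.07301428  -25.38830578 1352.29096166] [[0.02, -1.0, 0.018], [-0.986, -0.023, -0.167], [0.167, -0.015, -0.986]] 0.9959906462585034
{'time_s': 0.1, 'joints': array([-1.31219196e+00,  3.26894613e-01, -1.93491823e-01,  1.05198216e+00,
        3.43083410e-05,  1.43660550e+00]), 'joint_velocities': array([-9.32724551e-04, -5.81884505e-04,  3.22918779e-03,  6.46467971e-04,
        5.89397626e-04,  3.56415905e-05]), 'tau': array([ 7.94357329e-04, -4.44239402e+01,  2.63038212e+01,  7.92489824e-03,
       -1.01905948e-04,  1.14179096e-05]), 'eef_pos': array([ 210.41596   , -507.59768155,  230.56358244]), 'tool_rot': array([-3.14003911e+00, -2.44351583e-04,  3.92794974e-01]), 'contact_force': array([ 0.27804585,  0.24856884, -0.55686136]), 'wrist_torque': array([ 0.00475107,  0.01658941, -0.01925301]), 'gripper_force': 0.0, 'width': 85.7308862542766}
```

View pics/side0.png

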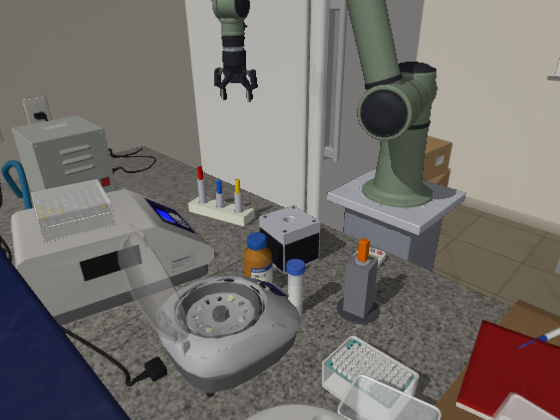

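View pics/top0.png

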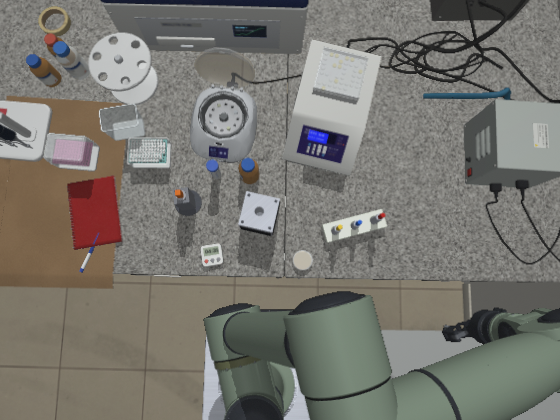

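Side view: knobs red (200,172), blue (219,187), yellow (237,186), block top about (290,220), rod handle (364,250). Top view: handle (180,195), block well (259,211), plugs (338–378, 217–228), timer (211,255), dish (302,260).

```bash
python3 - <<'E'
from h import *
S,T=cam('side'),cam('top')
box={'side':{'red':(190,160,210,185),'blue':(212,175,226,198),'yellow':(230,175,245,200),'rod':(352,233,376,266)},
'top':{'red':(368,205,390,228),'blue':(350,212,366,232),'yellow':(330,220,346,238),'rod':(168,185,192,208)}}
def blob(c,n,k):
    x0,y0,x1,y1=box[n][k]; h=cv2.cvtColor(c['img'],cv2.COLOR_RGB2HSV)[y0:y1,x0:x1].astype(int)
    H,s,v=h[...,0],h[...,1],h[...,2]
    r={'red':(H<7)|(H>172),'blue':(H>100)&(H<130),'yellow':(H>20)&(H<35),'rod':(H>4)&(H<20)}[k]
    m=(r&(s>120)&(v>60)).astype(np.uint8)
    nn,l,st,ce=cv2.connectedComponentsWithStats(m); i=1+np.argmax(st[1:,4]); 
    return ce[i]+[x0,y0],st[i]+[x0,y0,0,0,0]
for k in box['side']:
    a,sa=blob(S,'side',k);b,sb=blob(T,'top',k)
    P,e=tri(S,a,T,b); print(k,a.round(1),sa,b.round(1),sb,P.round(1),round(e,1), deproj(S,*a).round(1),deproj(T,*b).round(1))
# block top corners: bright top mask
for c,n,(x0,y0,x1,y1) in((S,'s',(250,195,330,275)),(T,'t',(230,180,290,245))):
    cv2.imwrite(f'pics/b{n}.png',cv2.resize(c['img'][y0:y1,x0:x1,::-1],None,fx=6,fy=6,interpolation=cv2.INTER_NEAREST))
a=cv2.imread('pics/bs.png');b=cv2.imread('pics/bt.png')
o=np.zeros((480,780,3),np.uint8);o[:480,:]=0;o[:, :400]=cv2.resize(a,(400,400*480//480))[:480] if 0 else cv2.copyMakeBorder(cv2.resize(a,(400,400),interpolation=0),0,80,0,0,0);o[:390,410:770]=b
cv2.imwrite('pics/blk.png',o)
for n,c,px in(('S',S,[(290,214),(272,220),(308,222),(290,228),(292,219)]),('T',T,[(250,205),(272,208),(259,211),(262,222)])):
    for p in px: print(n,p,deproj(c,*p).round(1))
E
```

```text
red [199.7 172.5] [197 166   6  14  68] [381.4 215.4] [378 213   7   6  26] [ 494.5 -341.8  118.6] 0.9 [ 497.4 -338.2  120.6] [ 491.  -336.4  138.5]
blue [218.7 186.6] [216 180   6  14  66] [358.3 222.5] [356 220   6   6  21] [ 477.1 -281.7   88.1] 1.5 [ 480.9 -277.7   90.7] [ 474.1 -277.5  105.9]
yellow [237.1 185.7] [235 179   6  14  69] [338.8 227.2] [336 225   6   5  20] [ 460.  -222.2  103.4] 1.3 [ 461.9 -220.8  104.6] [ 456.9 -218.5  123.7]
rod [363.1 249.6] [357 238  13  24 245] [178.5 193.3] [175 190   8   8  55] [540.8 232.9 142.1] 2.6 [545.  233.9 144.6] [535.9 229.5 163. ]
S (290, 214) [481.7  -8.  104.6]
S (272, 220) [531.9 -16.5 105.7]
S (308, 222) [481.   46.7 104.1]
S (290, 228) [528.8  36.4 104.5]
S (292, 219) [489.6   5.7  99.7]
T (250, 205) [517.7  34.7 106.4]
T (272, 208) [511.3 -28.8 101.1]
T (259, 211) [514.7  10.7  20.2]
T (262, 222) [469.4  -1.  104.9]
```

View pics/blk.png

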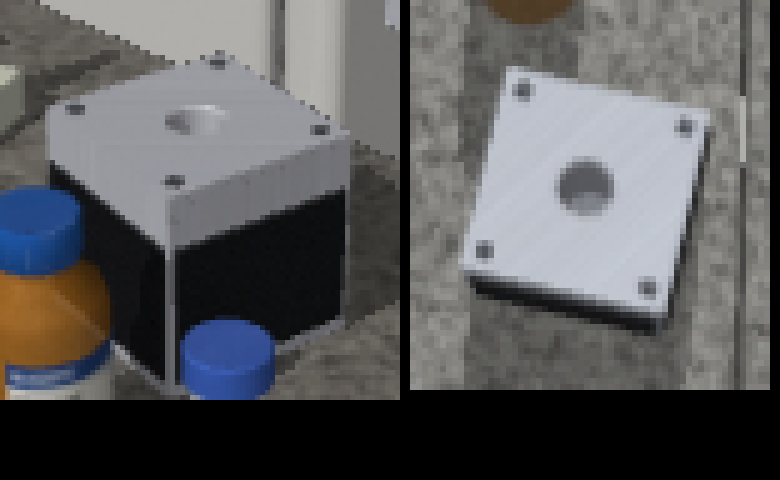

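Crop: four block screws and the well are clear in both views — side well at (197,120) in crop = (288.9,218.5), top (585,188) = (258.7,210.8).

```bash
python3 - <<'E'
from h import *
S,T=cam('side'),cam('top')
s=lambda x,y:(250+x/5-.5,195+y/5-.5); t=lambda x,y:(230+(x-410)/6-.5,180+y/6-.5)
pr=[((174,182),(523,90)),((75,110),(685,126)),((217,62),(648,288)),((320,130),(484,250)),((197,120.5),(585,188))]
Q=[]
for a,b in pr:
    P,e=tri(S,s(*a),T,t(*b));Q.append(P);print(P.round(1),round(e,1),plane(S,*s(*a),105).round(1),plane(T,*t(*b),105).round(1))
print('block mean',np.mean(Q[:4],0).round(1),'yaw',np.degrees(np.arctan2(*(Q[0]-Q[3])[[1,0]])))
print('rod top z165', plane(T,178.5,193.0,165).round(1))
for n,u,v,z in(('tube',212.5,168,115),('bottle',248,164,130),('timer',211,255,19),('dish',302,260,16)):print(n,plane(T,u,v,z).round(1))
a=cv2.resize(S['img'][228:328,330:400,::-1],None,fx=5,fy=5,interpolation=0)
b=cv2.resize(T['img'][180:220,160:210,::-1],None,fx=8,fy=8,interpolation=0)
o=np.zeros((500,760,3),np.uint8);o[:,:350]=a;o[:320,355:755]=b;cv2.imwrite('pics/rod.png',o)
E
```

```text
[548.9  39.7 107. ] 1.8 [546.9  36.6 105. ] [548.6  40.5 105. ]
[533.1 -38.5 106.8] 1.7 [531.3 -41.7 105. ] [532.8 -37.9 105. ]
[454.4 -22.7 107.7] 2.2 [451.1 -27.3 105. ] [454.  -21.9 105. ]
[470.9  55.6 107.2] 2.3 [468.5  52.1 105. ] [470.5  56.6 105. ]
[501.8   8.7 106.7] 1.7 [500.1   5.9 105. ] [501.5   9.4 105. ]
block mean [501.8   8.5 107.2] yaw -11.535875784132713
rod top z165 [536.4 229.1 165. ]
tube [622.4 146.  115. ]
bottle [632.7  42.9 130. ]
timer [377.3 151.8  19. ]
dish [ 368.2 -123.3   16. ]
```

View pics/rod.png

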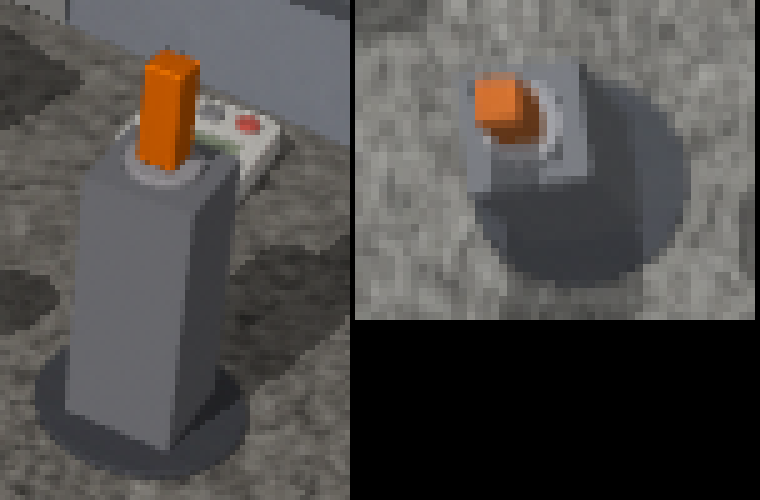

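Rod crop: handle top-face centre in side ≈(363.9,239.5), top ≈(177.4,191.5); handle yaw about 9°, collar rests on the post.

```bash
cat >> h.py <<'E'
def off(x,y,z,yaw):
    """offset in tool axes (tool down) from measured pose to a world target"""
    s=arm.state();R=cv2.Rodrigues(np.zeros(3))[0]
    from scipy.spatial.transform import Rotation as Ro
    A=Ro.from_euler('xyz',s['tool_rot']);B=Ro.from_euler('xyz',[np.pi,0,yaw])
    print('pose',s['eef_pos'].round(1),s['tool_rot'].round(3),'w',round(s['width'],1),'F',s['contact_force'].round(1),'t',round(s['time_s'],2))
    print('off',A.inv().apply(np.array([x,y,z])-s['eef_pos']).round(1),'rot',(A.inv()*B).as_rotvec().round(3))
E
python3 - <<'E'
from h import *
S,T=cam('side'),cam('top')
for n,a,b,z in(('rod',(363.9,239.5),(177.4,191.5),161),('red',(199.7,166.8),(382,215),135),('blue',(218.7,180.8),(359,222),105),('yel',(237.1,179.8),(339,227),120),
 ('stand',(330+160/5-.5,228+168/5-.5),(160+(527-355)/8-.5,180+124/8-.5),115)):
    P,e=tri(S,a,T,b);print(n,P.round(1),round(e,1),plane(S,*a,z).round(1),plane(T,*b,z).round(1))
off(540,232,270,1.73)
E
```

```text
rod [541.2 232.1 163.6] 1.5 [538.1 229.2 161. ] [541.4 233.3 161. ]
red [ 493.4 -339.4  135.8] 2.0 [ 492.6 -342.4  135. ] [ 492.7 -338.9  135. ]
blue [ 476.2 -280.2  105.7] 1.9 [ 475.6 -282.6  105. ] [ 475.6 -279.7  105. ]
yel [ 459.  -220.5  120.8] 3.1 [ 458.5 -223.5  120. ] [ 458.  -219.5  120. ]
stand [541.  231.4 116.2] 1.8 [540.  229.7 115. ] [540.7 232.4 115. ]
pose [ 210.5 -508.1  231.2] [-3.141 -0.     0.393] w 85.7 F [-0.6 -0.7 -0.5] t 0.4
off [ 587.7 -557.6  -38.7] rot [-0.    -0.    -1.337]
```

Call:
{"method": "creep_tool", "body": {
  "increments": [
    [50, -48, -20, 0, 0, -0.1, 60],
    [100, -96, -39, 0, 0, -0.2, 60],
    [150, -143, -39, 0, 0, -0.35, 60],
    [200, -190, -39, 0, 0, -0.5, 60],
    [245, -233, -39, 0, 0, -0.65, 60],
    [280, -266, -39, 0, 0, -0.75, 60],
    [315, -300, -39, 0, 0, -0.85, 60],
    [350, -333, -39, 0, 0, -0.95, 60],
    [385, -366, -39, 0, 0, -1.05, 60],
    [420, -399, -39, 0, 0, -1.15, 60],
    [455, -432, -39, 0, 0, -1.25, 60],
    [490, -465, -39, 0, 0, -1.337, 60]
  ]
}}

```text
refused: increments[0]: [50, -48, -20, 0, 0, -0.1, 60] is too long (schema: maxItems 3). Nothing was moved.
```

Nothing moved. I misread the format; it is rows with the three-number parts in brackets of their own. Resending.

Call:
{"method": "creep_tool", "body": {
  "increments": [
    [[50, -48, -20], [0, 0, -0.1], 60],
    [[100, -96, -39], [0, 0, -0.2], 60],
    [[150, -143, -39], [0, 0, -0.35], 60],
    [[200, -190, -39], [0, 0, -0.5], 60],
    [[245, -233, -39], [0, 0, -0.65], 60],
    [[280, -266, -39], [0, 0, -0.75], 60],
    [[315, -300, -39], [0, 0, -0.85], 60],
    [[350, -333, -39], [0, 0, -0.95], 60],
    [[385, -366, -39], [0, 0, -1.05], 60],
    [[420, -399, -39], [0, 0, -1.15], 60],
    [[455, -432, -39], [0, 0, -1.25], 60],
    [[490, -465, -39], [0, 0, -1.337], 60]
  ]
}}

```text
time_s: 1.6
eef_pos: [453.2, 38.4, 270.5]
tool_rot: [3.141, 0.0, 1.734]
contact_force: [1.4, -2.0, 0.0]
width: 59.9
gripper_force: 0.0
```

```bash
python3 -c "
from h import *;off(541,232,270,1.73)"
```

```text
pose [453.2  38.4 270.5] [3.141 0.    1.734] w 59.9 F [ 1.4 -2.   0. ] t 1.6
off [176.7 118.    0.6] rot [0.001 0.    0.004]
```

Call:
{"method": "creep_tool", "body": {
  "increments": [
    [[0, 0, 0], [0, 0, 0], 60],
    [[0, 0, 0], [0, 0, 0], 60],
    [[0, 0, 0], [0, 0, 0], 60]
  ]
}}

```text
time_s: 1.9
eef_pos: [452.2, 35.7, 270.1]
tool_rot: [-3.141, 0.0, 1.729]
contact_force: [-0.0, -0.1, 0.4]
width: 59.8
gripper_force: 0.0
```

```bash
python3 -c "
from h import *;off(541,232,270,1.73)"
```

```text
pose [452.2  35.7 270.1] [-3.141  0.     1.729] w 59.8 F [-0.  -0.1  0.4] t 1.9
off [179.9 118.5  -0. ] rot [-0.001  0.    -0.001]
```

Call:
{"method": "creep_tool", "body": {
  "increments": [
    [[35, 23, 0], [0, 0, 0], 60],
    [[70, 46, 0], [0, 0, 0], 60],
    [[105, 69, 0], [0, 0, 0], 60],
    [[140, 92, 0], [0, 0, 0], 60],
    [[165, 108, 0], [0, 0, 0], 60],
    [[180, 118.5, 0], [0, 0, 0], 60],
    [[180, 118.5, 0], [0, 0, 0], 60],
    [[180, 118.5, 0], [0, 0, 0], 60],
    [[180, 118.5, 0], [0, 0, 0], 60]
  ]
}}

```text
time_s: 2.8
eef_pos: [541.0, 230.9, 270.3]
tool_rot: [-3.141, 0.0, 1.727]
contact_force: [-0.3, -1.3, -0.5]
width: 60.0
gripper_force: 0.0
```

```bash
python3 - <<'E'
from h import *
off(541,232,124,1.73)
S,T=cam('side','s2.png'),cam('top','t2.png')
s=arm.state();p=s['eef_pos']
a=cv2.resize(S['img'][160:300,310:420,::-1],None,fx=4,fy=4,interpolation=0)
b=cv2.resize(T['img'][140:240,130:220,::-1],None,fx=4,fy=4,interpolation=0)
o=np.zeros((560,810,3),np.uint8);o[:,:440]=a;o[:400,445:805]=b;cv2.imwrite('pics/r2.png',o)
print(proj(S,p),proj(T,p))
E
```

```text
pose [541.  230.9 270.3] [-3.141  0.     1.727] w 60.0 F [-0.3 -1.3 -0.5] t 2.8
off [  1.2   0.2 146.3] rot [-0.     0.    -0.003]
[369.22590633 185.14573046] [169.23312878 182.77915643]
```

View pics/r2.png

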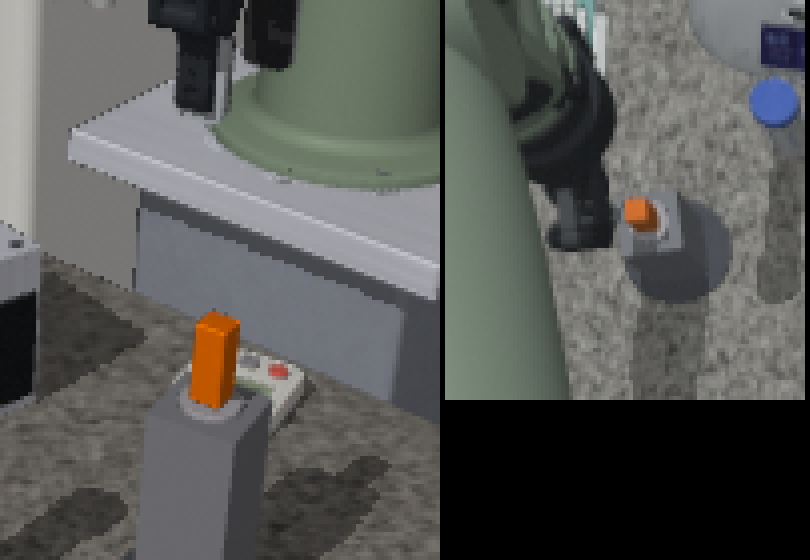

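Side crop shows the two fingertips straddling the handle line (midpoint ≈(368,181) vs predicted TCP (369,185)): consistent. Descend.

Call:
{"method": "creep_tool", "body": {
  "increments": [
    [[1, 0, 30], [0, 0, 0], 50],
    [[1, 0, 60], [0, 0, 0], 50],
    [[1, 0, 90], [0, 0, 0], 50],
    [[1, 0, 115], [0, 0, 0], 50],
    [[1, 0, 130], [0, 0, 0], 50],
    [[1, 0, 140], [0, 0, 0], 50],
    [[1, 0, 145], [0, 0, 0], 50],
    [[1, 0, 145], [0, 0, 0], 50],
    [[1, 0, 145], [0, 0, 0], 50]
  ]
}}

```text
time_s: 3.8
eef_pos: [541.6, 233.8, 126.1]
tool_rot: [3.14, -0.0, 1.73]
contact_force: [-0.3, 0.1, 0.4]
width: 49.9
gripper_force: 0.0
```

Call:
{"method": "creep_tool", "body": {
  "increments": [
    [[0, 0, 0], [0, 0, 0], 30],
    [[0, 0, 0], [0, 0, 0], 20],
    [[0, 0, 0], [0, 0, 0], 10],
    [[0, 0, 0], [0, 0, 0], 10],
    [[0, 0, 0], [0, 0, 0], 10],
    [[0, 0, 0], [0, 0, 0], 10]
  ],
  "squeeze": 40
}}

```text
time_s: 4.4
eef_pos: [541.2, 233.9, 125.9]
tool_rot: [3.141, -0.0, 1.73]
contact_force: [-2.5, -1.3, 5.3]
width: 15.4
gripper_force: 39.7
```

Call:
{"method": "creep_tool", "body": {
  "increments": [
    [[0, 0, -10], [0, 0, 0], 10],
    [[0, 0, -30], [0, 0, 0], 10],
    [[0, 0, -55], [0, 0, 0], 10],
    [[0, 0, -80], [0, 0, 0], 10],
    [[0, 0, -105], [0, 0, 0], 10],
    [[0, 0, -130], [0, 0, 0], 10],
    [[0, 0, -148], [0, 0, 0], 10],
    [[0, 0, -155], [0, 0, 0], 10],
    [[0, 0, -155], [0, 0, 0], 10],
    [[0, 0, -155], [0, 0, 0], 10]
  ],
  "squeeze": 60
}}

```text
time_s: 5.4
eef_pos: [540.5, 233.7, 279.2]
tool_rot: [-3.14, 0.0, 1.73]
contact_force: [-0.4, -0.5, -2.1]
width: 15.2
gripper_force: 58.5
```

```bash
python3 -c "
from h import *;off(502,10.4,281,1.73)"
```

```text
pose [540.5 233.7 279.2] [-3.14  0.    1.73] w 15.2 F [-0.4 -0.5 -2.1] t 5.4
off [-214.4  -73.4   -1.7] rot [-0.001  0.    -0.   ]
```

Call:
{"method": "creep_tool", "body": {
  "increments": [
    [[-15, -5, 0], [0, 0, 0], 10],
    [[-40, -14, 0], [0, 0, 0], 10],
    [[-70, -24, 0], [0, 0, 0], 10],
    [[-100, -34, 0], [0, 0, 0], 10],
    [[-130, -45, 0], [0, 0, 0], 10],
    [[-160, -55, 0], [0, 0, 0], 10],
    [[-185, -63, 0], [0, 0, 0], 10],
    [[-203, -69.5, 0], [0, 0, 0], 10],
    [[-214.4, -73.4, 0], [0, 0, 0], 10],
    [[-214.4, -73.4, 0], [0, 0, 0], 10],
    [[-214.4, -73.4, 0], [0, 0, 0], 10],
    [[-214.4, -73.4, 0], [0, 0, 0], 10]
  ]
}}

```text
time_s: 6.6
eef_pos: [502.5, 11.2, 280.0]
tool_rot: [-3.141, -0.0, 1.731]
contact_force: [0.4, 0.2, -1.4]
width: 15.2
gripper_force: 58.6
```

```bash
python3 - <<'E'
from h import *
off(502,10.4,250,1.73)
S,T=cam('side'),cam('top')
p=arm.state()['eef_pos']; tip=p-[0,1.9,121]
print(proj(S,tip),proj(T,tip),proj(S,[501.8,8.5,106.5]),proj(T,[501.8,8.5,106.5]))
a=cv2.resize(S['img'][130:250,240:340,::-1],None,fx=4,fy=4,interpolation=0)
b=cv2.resize(T['img'][150:250,210:310,::-1],None,fx=4,fy=4,interpolation=0)
o=np.zeros((480,800,3),np.uint8);o[:,:400]=a;o[:400,400:800]=b;cv2.imwrite('pics/w1.png',o)
E
```

```text
pose [502.5  11.2 280. ] [-3.141 -0.     1.731] w 15.2 F [ 0.4  0.2 -1.4] t 6.6
off [-0.7 -0.6 30. ] rot [-0.    -0.     0.001]
[289.2561509  197.98218942] [258.21199709 207.33095306] [289.21748346 218.67287954] [258.95320849 210.6671369 ]
```

View pics/w1.png

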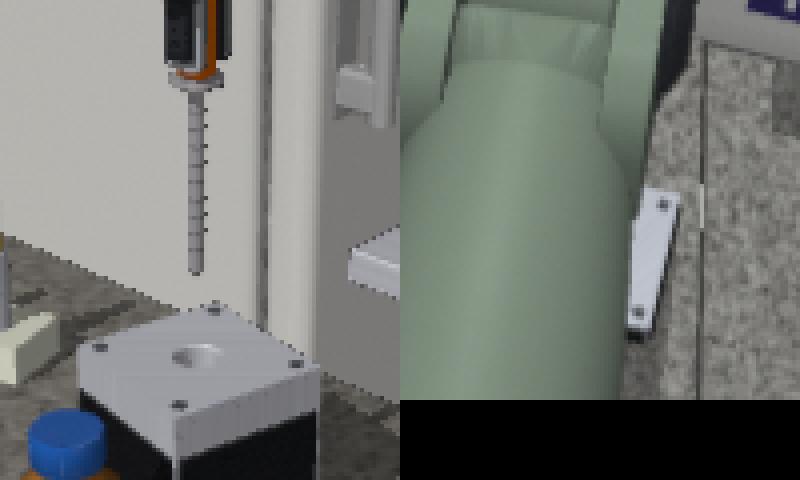

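Side crop: tip at (288.5,197), well centre (288.6,218.5): rod right above the well laterally; the top view is blocked by the arm.

Call:
{"method": "creep_tool", "body": {
  "increments": [
    [[-0.7, -0.6, 20], [0, 0, 0], 10],
    [[-0.7, -0.6, 40], [0, 0, 0], 10],
    [[-0.7, -0.6, 52], [0, 0, 0], 10],
    [[-0.7, -0.6, 60], [0, 0, 0], 10],
    [[-0.7, -0.6, 70], [0, 0, 0], 10],
    [[-0.7, -0.6, 80], [0, 0, 0], 10],
    [[-0.7, -0.6, 90], [0, 0, 0], 10],
    [[-0.7, -0.6, 100], [0, 0, 0], 10],
    [[-0.7, -0.6, 107], [0, 0, 0], 10],
    [[-0.7, -0.6, 111], [0, 0, 0], 10],
    [[-0.7, -0.6, 111], [0, 0, 0], 10],
    [[-0.7, -0.6, 111], [0, 0, 0], 10]
  ]
}}

```text
time_s: 7.9
eef_pos: [502.2, 9.6, 169.4]
tool_rot: [3.141, 0.0, 1.73]
contact_force: [-0.8, -0.8, -0.9]
width: 15.4
gripper_force: 58.6
```

Call:
{"method": "creep_tool", "body": {
  "increments": [
    [[0, 0, 1], [0, 0, 0], 10],
    [[0, 0, 2], [0, 0, 0], 10],
    [[0, 0, 3], [0, 0, 0], 10],
    [[0, 0, 4], [0, 0, 0], 10],
    [[0, 0, 5], [0, 0, 0], 10],
    [[0, 0, 6], [0, 0, 0], 10],
    [[0, 0, 7], [0, 0, 0], 10],
    [[0, 0, 7], [0, 0, 0], 10]
  ]
}}

```text
time_s: 8.7
eef_pos: [501.9, 9.7, 162.0]
tool_rot: [-3.141, -0.0, 1.73]
contact_force: [-0.5, -0.2, -2.2]
width: 15.1
gripper_force: 58.6
```

Call:
{"method": "creep_tool", "body": {
  "increments": [
    [[0, 0, 1], [0, 0, 0], 10],
    [[0, 0, 2], [0, 0, 0], 10],
    [[0, 0, 4], [0, 0, 0], 10],
    [[0, 0, 6], [0, 0, 0], 10],
    [[0, 0, 8], [0, 0, 0], 10],
    [[0, 0, 10], [0, 0, 0], 10],
    [[0, 0, 10], [0, 0, 0], 10]
  ]
}}

```text
time_s: 9.4
eef_pos: [501.7, 9.7, 151.8]
tool_rot: [-3.141, -0.0, 1.73]
contact_force: [-1.0, -0.7, -1.8]
width: 15.3
gripper_force: 58.6
```

Call:
{"method": "creep_tool", "body": {
  "increments": [
    [[0, 0, 1], [0, 0, 0], 10],
    [[0, 0, 2], [0, 0, 0], 10],
    [[0, 0, 3], [0, 0, 0], 10],
    [[0, 0, 4], [0, 0, 0], 10],
    [[0, 0, 5], [0, 0, 0], 10],
    [[0, 0, 6], [0, 0, 0], 10],
    [[0, 0, 6], [0, 0, 0], 10]
  ]
}}

```text
time_s: 10.1
eef_pos: [501.9, 9.7, 146.0]
tool_rot: [-3.141, -0.0, 1.73]
contact_force: [0.5, -0.1, -1.1]
width: 15.4
gripper_force: 58.6
```

Call:
{"method": "creep_tool", "body": {
  "increments": [
    [[0, 0, 1], [0, 0, 0], 10],
    [[0, 0, 3], [0, 0, 0], 10],
    [[0, 0, 5], [0, 0, 0], 10],
    [[0, 0, 7], [0, 0, 0], 10],
    [[0, 0, 9], [0, 0, 0], 10],
    [[0, 0, 9], [0, 0, 0], 10]
  ]
}}

```text
time_s: 10.7
eef_pos: [501.7, 9.7, 136.8]
tool_rot: [-3.141, -0.0, 1.73]
contact_force: [0.4, -0.4, -2.3]
width: 15.2
gripper_force: 58.6
```

Call:
{"method": "creep_tool", "body": {
  "increments": [
    [[0, 0, 1], [0, 0, 0], 10],
    [[0, 0, 2], [0, 0, 0], 10],
    [[0, 0, 3], [0, 0, 0], 10],
    [[0, 0, 4], [0, 0, 0], 10],
    [[0, 0, 4], [0, 0, 0], 10]
  ]
}}

```text
time_s: 11.2
eef_pos: [502.2, 9.6, 133.8]
tool_rot: [3.141, 0.0, 1.73]
contact_force: [-0.9, -0.6, 3.3]
width: 14.8
gripper_force: 59.4
```

Call:
{"method": "creep_tool", "body": {
  "increments": [
    [[0, 0, 1], [0, 0, 0], 10],
    [[0, 0, 1.5], [0, 0, 0], 10],
    [[0, 0, 1.5], [0, 0, 0], 10]
  ]
}}

```text
time_s: 11.5
eef_pos: [502.6, 9.6, 133.5]
tool_rot: [3.14, 0.001, 1.73]
contact_force: [-3.7, 0.6, 14.9]
width: 15.2
gripper_force: 61.0
```

Bottom felt at depth ≈92 mm → red (long) plug. Raise and go back to the stand.

Call:
{"method": "creep_tool", "body": {
  "increments": [
    [[0, 0, -5], [0, 0, 0], 10],
    [[0, 0, -20], [0, 0, 0], 10],
    [[0, 0, -40], [0, 0, 0], 10],
    [[0, 0, -60], [0, 0, 0], 10],
    [[0, 0, -80], [0, 0, 0], 10],
    [[0, 0, -100], [0, 0, 0], 10],
    [[0, 0, -120], [0, 0, 0], 10],
    [[0, 0, -138], [0, 0, 0], 10],
    [[0, 0, -148], [0, 0, 0], 10],
    [[0, 0, -148], [0, 0, 0], 10],
    [[0, 0, -148], [0, 0, 0], 10]
  ]
}}

```text
time_s: 12.6
eef_pos: [501.7, 9.7, 279.0]
tool_rot: [-3.141, -0.0, 1.73]
contact_force: [-0.1, -0.4, -1.4]
width: 15.2
gripper_force: 58.6
```

```bash
python3 -c "
from h import *;off(541.2,233.9,281,1.73)"
```

```text
pose [501.7   9.7 279. ] [-3.141 -0.     1.73 ] w 15.2 F [-0.1 -0.4 -1.4] t 12.6
off [215.1  74.5  -2. ] rot [-0.001 -0.    -0.   ]
```

Call:
{"method": "creep_tool", "body": {
  "increments": [
    [[15, 5, 0], [0, 0, 0], 10],
    [[40, 14, 0], [0, 0, 0], 10],
    [[70, 24, 0], [0, 0, 0], 10],
    [[100, 35, 0], [0, 0, 0], 10],
    [[130, 45, 0], [0, 0, 0], 10],
    [[160, 55, 0], [0, 0, 0], 10],
    [[185, 64, 0], [0, 0, 0], 10],
    [[203, 70, 0], [0, 0, 0], 10],
    [[215.1, 74.5, 0], [0, 0, 0], 10],
    [[215.1, 74.5, 0], [0, 0, 0], 10],
    [[215.1, 74.5, 0], [0, 0, 0], 10],
    [[215.1, 74.5, 0], [0, 0, 0], 10]
  ]
}}

```text
time_s: 13.8
eef_pos: [541.3, 232.9, 279.5]
tool_rot: [-3.141, 0.0, 1.729]
contact_force: [-1.1, -0.1, -1.1]
width: 14.9
gripper_force: 58.6
```

```bash
python3 - <<'E'
from h import *
off(541.2,233.9,125.9,1.73)
S,T=cam('side'),cam('top')
p=arm.state()['eef_pos']; tip=p-[0,1.9,121]
print(proj(S,tip),proj(S,[541,231.7,116]),proj(T,tip),proj(T,[541,231.7,116]))
a=cv2.resize(S['img'][160:300,310:410,::-1],None,fx=4,fy=4,interpolation=0)
b=cv2.resize(T['img'][150:250,130:230,::-1],None,fx=4,fy=4,interpolation=0)
o=np.zeros((560,800,3),np.uint8);o[:,:400]=a;o[:400,400:800]=b;cv2.imwrite('pics/w2.png',o)
E
```

```text
pose [541.3 232.9 279.5] [-3.141  0.     1.729] w 14.9 F [-1.1 -0.1 -1.1] t 13.8
off [1.100e+00 1.000e-01 1.536e+02] rot [-0.001  0.    -0.001]
[363.54379156 241.62801339] [362.12151364 261.2859332 ] [178.38358996 191.63252199] [181.1757345  194.83505834]
```

View pics/w2.png

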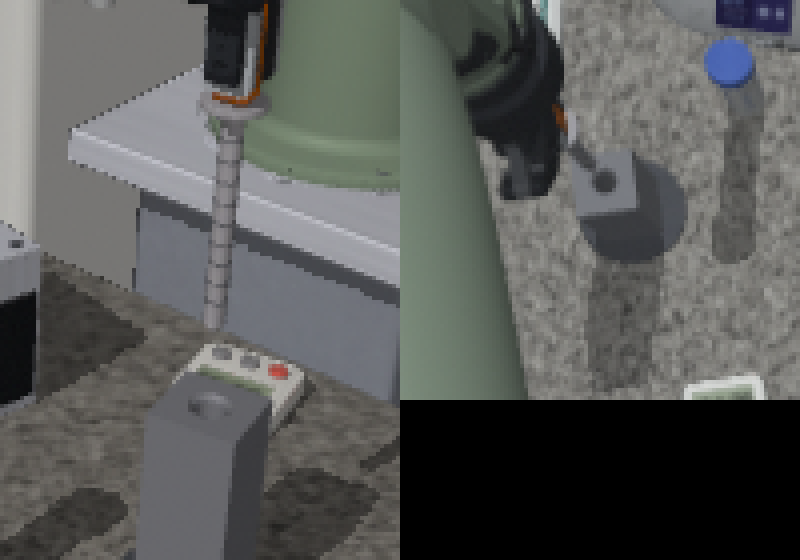

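Side crop: stand hole at (362.0,261.0), tip at (363.2,241), collar bottom at (367.2,189.5). Top crop: hole (180.5,194.8), tip ≈(179,191.5).

```bash
python3 - <<'E'
from h import *
S,T=cam('side'),cam('top')
p=arm.state()['eef_pos']
for k in (11,121): print(k,proj(S,p-[0,1.9,k]),proj(T,p-[0,1.9,k]))
P,e=tri(S,(362,261),T,(180.5,194.75));print('hole',P,e)
P,e=tri(S,(363.25,241),T,(179,191.5));print('tip',P,e)
for n,c,(x0,y0,x1,y1) in(('s',S,(355,188,376,246)),):
    g=cv2.cvtColor(c['img'],cv2.COLOR_RGB2HSV)
E
```

```text
11 [368.93762887 186.07842869] [169.41488524 182.72362517]
121 [363.62785942 241.62209689] [178.2993792  191.59997057]
hole [541.42758647 232.65497498 117.26190988] 1.7229312353192334
tip [541.46535686 229.63711438 159.51766327] 1.0790327507608621
```

Call:
{"method": "creep_tool", "body": {
  "increments": [
    [[1.6, 0, 10], [0, 0, 0], 10],
    [[1.6, 0, 25], [0, 0, 0], 10],
    [[1.6, 0, 35], [0, 0, 0], 10],
    [[1.6, 0, 40], [0, 0, 0], 10],
    [[1.6, 0, 45], [0, 0, 0], 10],
    [[1.6, 0, 50], [0, 0, 0], 10],
    [[1.6, 0, 55], [0, 0, 0], 10],
    [[1.6, 0, 55], [0, 0, 0], 10]
  ]
}}

```text
time_s: 14.8
eef_pos: [540.9, 235.3, 224.0]
tool_rot: [-3.141, 0.0, 1.73]
contact_force: [-1.9, -0.9, -1.6]
width: 14.7
gripper_force: 58.6
```

Call:
{"method": "creep_tool", "body": {
  "increments": [
    [[0, 0, 8], [0, 0, 0], 10],
    [[0, 0, 20], [0, 0, 0], 10],
    [[0, 0, 35], [0, 0, 0], 10],
    [[0, 0, 50], [0, 0, 0], 10],
    [[0, 0, 65], [0, 0, 0], 10],
    [[0, 0, 78], [0, 0, 0], 10],
    [[0, 0, 88], [0, 0, 0], 10],
    [[0, 0, 93], [0, 0, 0], 10],
    [[0, 0, 96], [0, 0, 0], 10],
    [[0, 0, 97], [0, 0, 0], 10],
    [[0, 0, 97], [0, 0, 0], 10]
  ]
}}

```text
time_s: 15.9
eef_pos: [540.8, 235.2, 127.6]
tool_rot: [-3.141, 0.0, 1.73]
contact_force: [-3.1, -2.8, -2.5]
width: 15.5
gripper_force: 58.7
```

Free descent; ease down the last ~2 mm, then release.

Call:
{"method": "creep_tool", "body": {
  "increments": [
    [[0, 0, 0.5], [0, 0, 0], 10],
    [[0, 0, 1], [0, 0, 0], 10],
    [[0, 0, 1.5], [0, 0, 0], 10],
    [[0, 0, 1.5], [0, 0, 0], 10]
  ]
}}

```text
time_s: 16.3
eef_pos: [540.9, 235.1, 126.6]
tool_rot: [-3.141, 0.001, 1.73]
contact_force: [-4.3, -2.5, 0.3]
width: 15.1
gripper_force: 59.1
```

Call:
{"method": "creep_tool", "body": {
  "increments": [
    [[0, 0, 0], [0, 0, 0], 20],
    [[0, 0, 0], [0, 0, 0], 35],
    [[0, 0, 0], [0, 0, 0], 50],
    [[0, 0, 0], [0, 0, 0], 50],
    [[0, 0, 0], [0, 0, 0], 50],
    [[0, 0, -20], [0, 0, 0], 50],
    [[0, 0, -50], [0, 0, 0], 50],
    [[0, 0, -90], [0, 0, 0], 50],
    [[0, 0, -130], [0, 0, 0], 50],
    [[0, 0, -145], [0, 0, 0], 50],
    [[0, 0, -145], [0, 0, 0], 50]
  ]
}}

```text
time_s: 17.4
eef_pos: [543.0, 236.0, 274.3]
tool_rot: [3.136, -0.001, 1.73]
contact_force: [1.0, 0.1, 0.1]
width: 50.0
gripper_force: 0.0
```

```bash
python3 -c "
from h import *;off(493.4,-340.4,250,1.85)"
```

```text
pose [543.  236.  274.3] [ 3.136e+00 -1.000e-03  1.730e+00] w 50.0 F [1.  0.1 0.1] t 17.4
off [-561.3 -140.4   23. ] rot [ 0.006 -0.001 -0.12 ]
```

Call:
{"method": "creep_tool", "body": {
  "increments": [
    [[-30, -8, 0], [0, 0, 0], 50],
    [[-70, -18, 0], [0, 0, 0], 50],
    [[-115, -29, 5], [0, 0, 0], 50],
    [[-160, -40, 10], [0, 0, 0], 50],
    [[-205, -51, 15], [0, 0, 0], 50],
    [[-250, -62, 20], [0, 0, 0], 50],
    [[-295, -73, 20], [0, 0, -0.02], 50],
    [[-340, -85, 20], [0, 0, -0.04], 50],
    [[-385, -96, 20], [0, 0, -0.06], 50],
    [[-430, -107, 20], [0, 0, -0.08], 50],
    [[-470, -117, 20], [0, 0, -0.1], 50],
    [[-470, -117, 20], [0, 0, -0.12], 50]
  ]
}}

```text
time_s: 18.6
eef_pos: [499.0, -251.6, 249.1]
tool_rot: [-3.14, -0.0, 1.844]
contact_force: [0.3, 0.1, 0.5]
width: 49.8
gripper_force: 0.0
```

Call:
{"method": "creep_tool", "body": {
  "increments": [
    [[0, 0, 0], [0, 0, 0], 50],
    [[0, 0, 0], [0, 0, 0], 50]
  ]
}}

```text
time_s: 18.8
eef_pos: [499.7, -246.0, 250.1]
tool_rot: [-3.14, -0.002, 1.85]
contact_force: [0.0, -1.2, 0.2]
width: 49.9
gripper_force: 0.0
```

```bash
python3 - <<'E'
from h import *
off(493.4,-340.0,250,1.85)
S=cam('side');print(proj(S,[541,232,163]))
h=cv2.cvtColor(S['img'],cv2.COLOR_RGB2HSV)[225:275,350:380].astype(int)
m=(h[...,0]>4)&(h[...,0]<20)&(h[...,1]>120)&(h[...,2]>60)
print('handle',np.argwhere(m).mean(0)[::-1]+[350,225],np.argwhere(m).min(0)+[225,350])
E
```

```text
pose [ 499.7 -246.   250.1] [-3.14e+00 -2.00e-03  1.85e+00] w 49.9 F [ 0.  -1.2  0.2] t 18.8
off [-88.7 -31.9  -0. ] rot [-0.001 -0.002  0.   ]
[364.34890268 239.72197638]
handle [363.10569106 250.43902439] [239 357]
```

Call:
{"method": "creep_tool", "body": {
  "increments": [
    [[-30, -11, 0], [0, 0, 0], 50],
    [[-60, -22, 0], [0, 0, 0], 50],
    [[-80, -29, 0], [0, 0, 0], 50],
    [[-88.7, -31.9, 0], [0, 0, 0], 50],
    [[-88.7, -31.9, 0], [0, 0, 0], 50],
    [[-88.7, -31.9, 0], [0, 0, 0], 50],
    [[-88.7, -31.9, 0], [0, 0, 0], 50]
  ]
}}

```text
time_s: 19.55
eef_pos: [494.1, -339.7, 251.3]
tool_rot: [3.142, -0.0, 1.851]
contact_force: [0.1, -0.0, -0.4]
width: 50.1
gripper_force: 0.0
```

```bash
python3 - <<'E'
from h import *
off(493.4,-340.0,103,1.85)
S,T=cam('side'),cam('top')
p=arm.state()['eef_pos'];print(proj(S,p),proj(T,p))
a=cv2.resize(S['img'][110:220,160:260,::-1],None,fx=4,fy=4,interpolation=0)
b=cv2.resize(T['img'][170:270,320:420,::-1],None,fx=4,fy=4,interpolation=0)
o=np.zeros((440,800,3),np.uint8);o[:,:400]=a;o[:400,400:800]=b;cv2.imwrite('pics/p1.png',o)
E
```

```text
pose [ 494.1 -339.7  251.3] [ 3.142 -0.     1.851] w 50.1 F [ 0.1 -0.  -0.4] t 19.55
off [-1.000e-01 -8.000e-01  1.483e+02] rot [ 0.    -0.     0.001]
[195.39210268 126.11290336] [393.9212907  207.61048831]
```

View pics/p1.png

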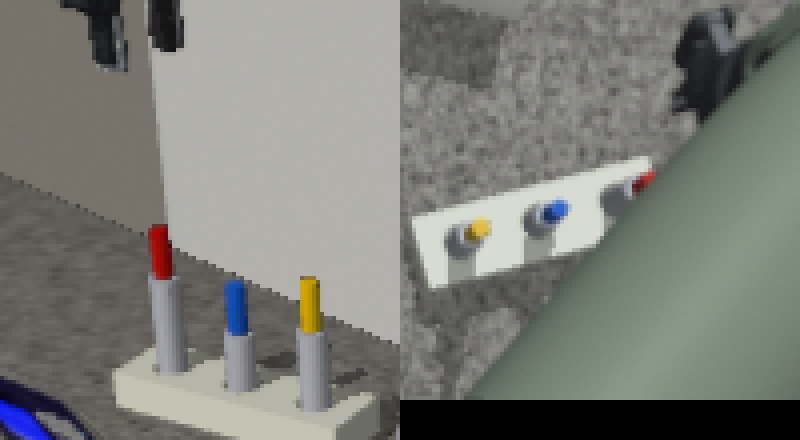

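Crop: fingertips' midpoint ≈(194.5,124.5), predicted TCP (195.4,126); the red knob stands below at (200,172). Descend and grip.

Call:
{"method": "creep_tool", "body": {
  "increments": [
    [[0, -1, 30], [0, 0, 0], 50],
    [[0, -1, 60], [0, 0, 0], 50],
    [[0, -1, 90], [0, 0, 0], 50],
    [[0, -1, 115], [0, 0, 0], 50],
    [[0, -1, 130], [0, 0, 0], 50],
    [[0, -1, 141], [0, 0, 0], 50],
    [[0, -1, 147], [0, 0, 0], 50],
    [[0, -1, 147], [0, 0, 0], 50],
    [[0, -1, 147], [0, 0, 0], 50]
  ]
}}

```text
time_s: 20.55
eef_pos: [493.4, -341.8, 105.0]
tool_rot: [3.141, 0.001, 1.85]
contact_force: [-0.4, -0.3, 0.3]
width: 50.4
gripper_force: 0.0
```

Call:
{"method": "creep_tool", "body": {
  "increments": [
    [[0, 0, 0], [0, 0, 0], 30],
    [[0, 0, 0], [0, 0, 0], 20],
    [[0, 0, 0], [0, 0, 0], 8],
    [[0, 0, 0], [0, 0, 0], 8],
    [[0, 0, 0], [0, 0, 0], 8],
    [[0, 0, 0], [0, 0, 0], 8]
  ],
  "squeeze": 40
}}

```text
time_s: 21.15
eef_pos: [493.2, -341.9, 104.9]
tool_rot: [3.141, 0.001, 1.85]
contact_force: [-1.3, -0.0, 6.1]
width: 12.7
gripper_force: 39.1
```

Call:
{"method": "creep_tool", "body": {
  "increments": [
    [[0, 0, -5], [0, 0, 0], 8],
    [[0, 0, -25], [0, 0, 0], 8],
    [[0, 0, -50], [0, 0, 0], 8],
    [[0, 0, -75], [0, 0, 0], 8],
    [[0, 0, -100], [0, 0, 0], 8],
    [[0, 0, -125], [0, 0, 0], 8],
    [[0, 0, -143], [0, 0, 0], 8],
    [[0, 0, -150], [0, 0, 0], 8],
    [[0, 0, -150], [0, 0, 0], 8],
    [[0, 0, -150], [0, 0, 0], 8]
  ],
  "squeeze": 60
}}

```text
time_s: 22.15
eef_pos: [492.5, -341.0, 253.0]
tool_rot: [-3.141, -0.002, 1.85]
contact_force: [0.3, 0.4, -1.0]
width: 12.5
gripper_force: 58.5
```

```bash
python3 -c "
from h import *;off(502,6.5,255,1.85)"
```

```text
pose [ 492.5 -341.   253. ] [-3.141e+00 -2.000e-03  1.850e+00] w 12.5 F [ 0.3  0.4 -1. ] t 22.15
off [331.5 104.9  -1.6] rot [-0.001 -0.002 -0.   ]
```

Call:
{"method": "creep_tool", "body": {
  "increments": [
    [[15, 5, 0], [0, 0, 0], 8],
    [[45, 14, 0], [0, 0, 0], 8],
    [[80, 25, 0], [0, 0, 0], 8],
    [[115, 36, 0], [0, 0, 0], 8],
    [[150, 47, 0], [0, 0, 0], 8],
    [[185, 58, 0], [0, 0, 0], 8],
    [[220, 69, 0], [0, 0, 0], 8],
    [[255, 80, 0], [0, 0, 0], 8],
    [[285, 90, 0], [0, 0, 0], 8],
    [[310, 98, 0], [0, 0, 0], 8],
    [[325, 103, 0], [0, 0, 0], 8],
    [[331.5, 105, 0], [0, 0, 0], 8]
  ]
}}

```text
time_s: 23.35
eef_pos: [501.3, 8.4, 253.3]
tool_rot: [-3.14, -0.001, 1.853]
contact_force: [1.2, 0.1, -1.0]
width: 12.1
gripper_force: 58.5
```

Call:
{"method": "creep_tool", "body": {
  "increments": [
    [[0, 0, 0], [0, 0, 0], 8],
    [[0, 0, 0], [0, 0, 0], 8],
    [[0, 0, 0], [0, 0, 0], 8]
  ]
}}

```text
time_s: 23.65
eef_pos: [502.5, 5.4, 254.0]
tool_rot: [-3.141, 0.0, 1.849]
contact_force: [0.1, 0.7, -1.2]
width: 12.3
gripper_force: 58.5
```

```bash
python3 - <<'E'
from h import *
off(502,6.5,255,1.85)
S,T=cam('side'),cam('top')
p=arm.state()['eef_pos'];f=p+[0,2,-99]
print(p,proj(S,f),proj(T,f))
a=cv2.resize(S['img'][120:240,240:340,::-1],None,fx=4,fy=4,interpolation=0)
b=cv2.resize(T['img'][150:250,210:310,::-1],None,fx=4,fy=4,interpolation=0)
o=np.zeros((480,800,3),np.uint8);o[:,:400]=a;o[:400,400:800]=b;cv2.imwrite('pics/p2.png',o)
E
```

```text
pose [502.5   5.4 254. ] [-3.141  0.     1.849] w 12.3 F [ 0.1  0.7 -1.2] t 23.65
off [ 1.2 -0.1 -1. ] rot [-0.     0.    -0.001]
[502.5542235    5.36709103 254.0890168 ] [288.59689652 199.3359637 ] [258.96877282 207.58316612]
```

View pics/p2.png

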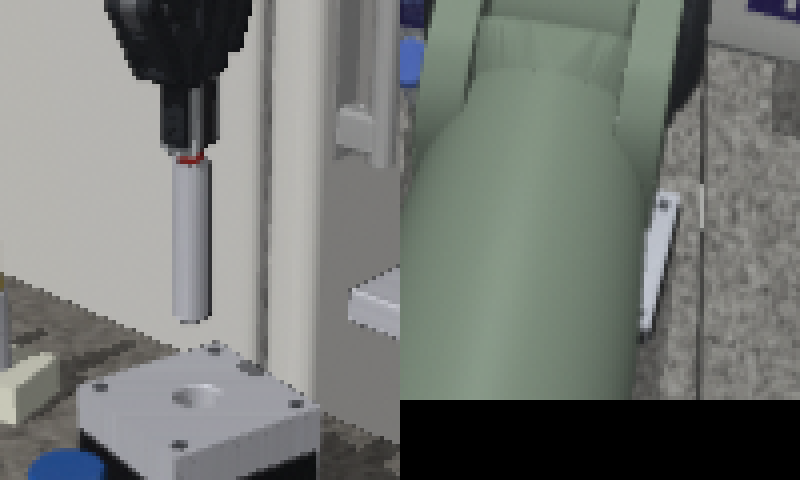

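Side crop: plug foot centre ≈(287.5,198.5), well ≈(288.75,218.5): about 1.25 px (≈3 mm) to shift right. Correct, lower close to the mouth and recheck numerically.

Call:
{"method": "creep_tool", "body": {
  "increments": [
    [[1.5, 0, 5], [0, 0, 0], 8],
    [[3.1, 0, 15], [0, 0, 0], 8],
    [[3.1, 0, 25], [0, 0, 0], 8],
    [[3.1, 0, 35], [0, 0, 0], 8],
    [[3.1, 0, 40], [0, 0, 0], 8],
    [[3.1, 0, 42], [0, 0, 0], 8],
    [[3.1, 0, 42], [0, 0, 0], 8],
    [[3.1, 0, 42], [0, 0, 0], 8]
  ]
}}

```text
time_s: 24.55
eef_pos: [502.0, 9.1, 212.5]
tool_rot: [3.141, 0.0, 1.85]
contact_force: [0.3, 0.7, -1.2]
width: 12.3
gripper_force: 58.5
```

```bash
python3 - <<'E'
from h import *
S=cam('side')
p=arm.state()['eef_pos'];f=p+[0,0,-99]
print(p,proj(S,f),proj(S,[501.7,8.8,105]),proj(S,[501.7,8.8,115]))
a=cv2.resize(S['img'][170:240,250:330,::-1],None,fx=8,fy=8,interpolation=0)
cv2.imwrite('pics/p3.png',a)
E
```

```text
[502.08401573   9.0701545  212.59449239] [289.31292105 216.03923849] [289.34455321 219.28234161] [289.34253913 215.39227509]
```

View pics/p3.png

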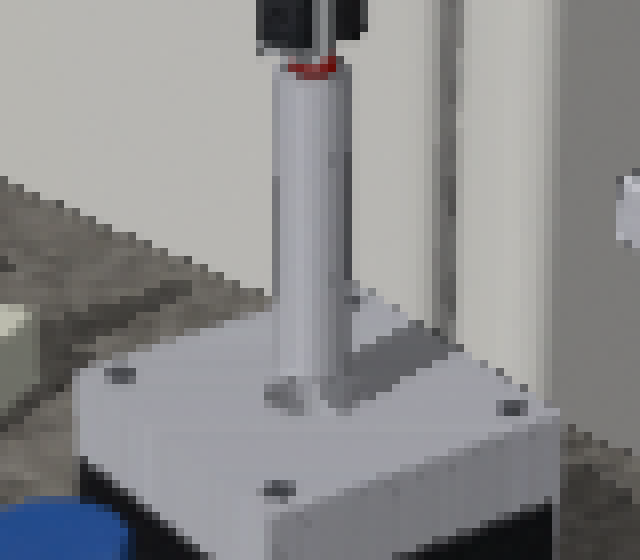

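Plug axis at 312 vs hole 315.5 in crop (≈1 mm left). Nudge 0.8 mm and insert.

Call:
{"method": "creep_tool", "body": {
  "increments": [
    [[0.8, 0, 0], [0, 0, 0], 8],
    [[0.8, 0, 2], [0, 0, 0], 8],
    [[0.8, 0, 4], [0, 0, 0], 8],
    [[0.8, 0, 6], [0, 0, 0], 8],
    [[0.8, 0, 8], [0, 0, 0], 8],
    [[0.8, 0, 10], [0, 0, 0], 8],
    [[0.8, 0, 12], [0, 0, 0], 8],
    [[0.8, 0, 12], [0, 0, 0], 8]
  ]
}}

```text
time_s: 25.4
eef_pos: [501.2, 9.8, 199.8]
tool_rot: [-3.141, 0.0, 1.85]
contact_force: [-0.5, 0.3, -1.3]
width: 12.2
gripper_force: 58.6
```

Call:
{"method": "creep_tool", "body": {
  "increments": [
    [[0, 0, 2], [0, 0, 0], 8],
    [[0, 0, 4], [0, 0, 0], 8],
    [[0, 0, 6], [0, 0, 0], 8],
    [[0, 0, 8], [0, 0, 0], 8],
    [[0, 0, 10], [0, 0, 0], 8],
    [[0, 0, 10], [0, 0, 0], 8]
  ]
}}

```text
time_s: 26.0
eef_pos: [501.3, 9.8, 189.8]
tool_rot: [-3.141, -0.0, 1.85]
contact_force: [-0.8, -0.9, -2.0]
width: 12.2
gripper_force: 58.6
```

Call:
{"method": "creep_tool", "body": {
  "increments": [
    [[0, 0, 5], [0, 0, 0], 8],
    [[0, 0, 13], [0, 0, 0], 8],
    [[0, 0, 21], [0, 0, 0], 8],
    [[0, 0, 29], [0, 0, 0], 8],
    [[0, 0, 37], [0, 0, 0], 8],
    [[0, 0, 45], [0, 0, 0], 8],
    [[0, 0, 53], [0, 0, 0], 8],
    [[0, 0, 61], [0, 0, 0], 8],
    [[0, 0, 68], [0, 0, 0], 8],
    [[0, 0, 73], [0, 0, 0], 8],
    [[0, 0, 75], [0, 0, 0], 8],
    [[0, 0, 75], [0, 0, 0], 8]
  ]
}}

```text
time_s: 27.2
eef_pos: [500.9, 9.8, 114.6]
tool_rot: [-3.14, -0.0, 1.85]
contact_force: [-2.5, -2.8, -3.9]
width: 12.4
gripper_force: 58.7
```

Call:
{"method": "creep_tool", "body": {
  "increments": [
    [[0, 0, 0.5], [0, 0, 0], 8],
    [[0, 0, 1], [0, 0, 0], 8],
    [[0, 0, 1.5], [0, 0, 0], 8],
    [[0, 0, 2], [0, 0, 0], 8],
    [[0, 0, 2], [0, 0, 0], 8]
  ]
}}

```text
time_s: 27.7
eef_pos: [501.2, 9.6, 113.5]
tool_rot: [-3.141, 0.001, 1.85]
contact_force: [-3.4, -4.3, 1.5]
width: 12.1
gripper_force: 58.8
```

Call:
{"method": "creep_tool", "body": {
  "increments": [
    [[-0.5, 0, 0.5], [0, 0, 0], 8],
    [[-1, 0, 1], [0, 0, 0], 8],
    [[-1, 0, 1.2], [0, 0, 0], 8],
    [[-1, 0, 1.2], [0, 0, 0], 8]
  ]
}}

```text
time_s: 28.1
eef_pos: [501.5, 9.1, 112.3]
tool_rot: [-3.141, -0.001, 1.85]
contact_force: [-3.9, -2.2, 1.4]
width: 11.5
gripper_force: 58.9
```

Call:
{"method": "creep_tool", "body": {
  "increments": [
    [[0, 0, 0], [0, 0, 0], 20],
    [[0, 0, 0], [0, 0, 0], 35],
    [[0, 0, 0], [0, 0, 0], 50],
    [[0, 0, 0], [0, 0, 0], 50],
    [[0, 0, 0], [0, 0, 0], 50],
    [[0, 0, -20], [0, 0, 0], 50],
    [[0, 0, -50], [0, 0, 0], 50],
    [[0, 0, -90], [0, 0, 0], 50],
    [[0, 0, -130], [0, 0, 0], 50],
    [[0, 0, -145], [0, 0, 0], 50],
    [[0, 0, -145], [0, 0, 0], 50]
  ]
}}

```text
time_s: 29.2
eef_pos: [503.6, 8.8, 259.7]
tool_rot: [3.136, 0.002, 1.85]
contact_force: [1.2, -0.8, -0.6]
width: 50.0
gripper_force: 0.0
```

Call:
{"method": "creep_tool", "body": {
  "increments": [
    [[-40, 0, 0], [0, 0, 0], 50],
    [[-80, 0, 0], [0, 0, 0], 50],
    [[-120, 0, 0], [0, 0, 0], 50],
    [[-160, 0, 0], [0, 0, 0], 50],
    [[-200, 0, 0], [0, 0, 0], 50],
    [[-230, 0, 0], [0, 0, 0], 50],
    [[-250, 0, 0], [0, 0, 0], 50],
    [[-250, 0, 0], [0, 0, 0], 50],
    [[-250, 0, 0], [0, 0, 0], 50]
  ]
}}

```text
time_s: 30.1
eef_pos: [569.8, -231.0, 255.2]
tool_rot: [-3.14, -0.003, 1.849]
contact_force: [0.4, -0.3, 0.2]
width: 49.7
gripper_force: 0.0
```

```bash
python3 - <<'E'
from h import *
S,T=cam('side'),cam('top')
a=cv2.resize(S['img'][185:285,250:400,::-1],None,fx=5,fy=5,interpolation=0)
cv2.imwrite('pics/f.png',a)
h=cv2.cvtColor(S['img'],cv2.COLOR_RGB2HSV)[180:230,270:310].astype(int)
m=((h[...,0]<7)|(h[...,0]>172))&(h[...,1]>120)&(h[...,2]>60)
q=np.argwhere(m);u=q[:,1].mean()+270;v=q[:,0].min()+180+.8
h=cv2.cvtColor(T['img'],cv2.COLOR_RGB2HSV)[185:230,240:280].astype(int)
m=((h[...,0]<7)|(h[...,0]>172))&(h[...,1]>120)&(h[...,2]>60);r=np.argwhere(m)
print(len(q),len(r),u,v, proj(S,[501.8,8.5,142+1.7]), q.max(0))
if len(r): print(r.mean(0)[::-1]+[240,185], tri(S,(u,v),T,r.mean(0)[::-1]+[240,185]))
E
```

```text
92 21 288.60869565217394 204.8 [289.20739175 203.9863733 ] [39 21]
[258.23809524 209.23809524] (array([501.26398475,   8.41942407, 141.27371168]), np.float64(3.3010938412632305))
```

View pics/f.png

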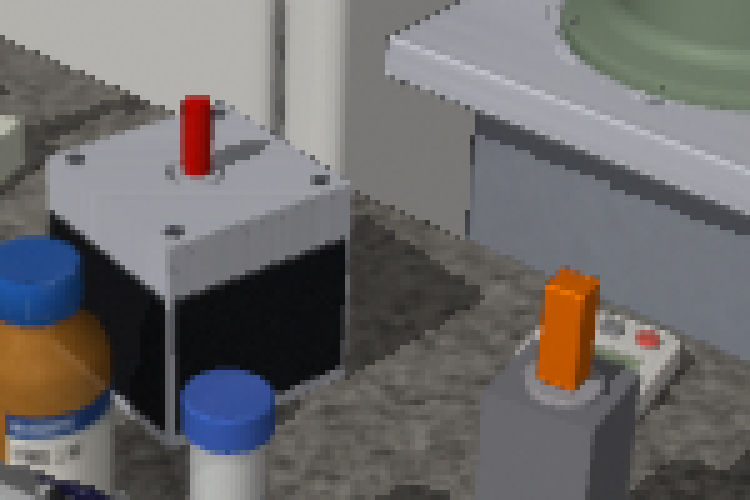

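The plug is flush in the well (red knob at (289,212)) and the rod hangs collar-down on its stand (364,250). The bystanders look as they did. Handing in.

```bash
python3 -c "
from rig import arm;print(arm.hand_in())"
```

```text
the job is handed in; nothing more can be done
None
```

I sounded the well at about 92 mm, hung the rod back in its stand, stood the long (red) plug flush in the well, and handed the job in at about 30 s.

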